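Pop open the orange sample port

ROBOT

A 6-joint arm with a two-finger parallel gripper is mounted at the origin on the work surface. World frame = base frame: x ahead of the robot, y to its left, z up, the work surface at z = 0. Lengths are in m, angles in rad, forces in N, time in s.
With the tool pointing down it reaches from about 0.375 to 0.75 m from the base axis. Payload 9 kg.
Tool frame: the origin (TCP) lies midway between the tips of the shut fingers; the grasp point (between the pads) lies 19 mm behind it; z points along the fingers, y is the line along which they close (so a half turn about z gives the same grasp; the last joint's range is limited). The gripper opens to 85 mm and grips with 20 to 120 N. Pads are 22 mm wide; open, the fingers measure 114 mm over their backs; the gripper's body (76 mm by 85 mm) begins 54 mm behind the grasp point. The pads swing forward as they close: fully open they stand 13 mm farther back than shut.
Start: joints at [-0.218, 0.104, 0.097, 1.564, 0, 1.353], TCP at [0.6, 0, 0.231] pointing down, gripper open.
Joint ranges: [-2.99, 2.99], [-0.84, 1.86], [-1.1, 1.16], [-1.84, 2.11], [-1.51, 1.56], [-3.14, 3.14]. Speed limits (rad/s): [2.22, 2.22, 2.57, 3.14, 3.14, 3.14].

INTERFACE

Orientations are given as a rotation vector (axis times angle).
In Python, from rig import * gives the robot as it stands.
- The arm moves only by the tool move_arm, never from a script. Its argument "plan" is a list of rows, each an object of numbers: "tx", "ty", "tz": the shift along the tool's x, y, z in cm; "twist": the turn about the tool's z in rad. In form: [{"tx": .., "ty": .., "tz": .., "twist": ..}, ...]. A call has 1 to 10 rows; each row is the pose to reach, as a shift and turn from the pose commanded when the call began, along the tool's axes at that moment; what a row does not reach only later rows make up. A row lasts 1/10 s, in which the tool goes at most 50 mm and 8.59 degrees, less where a joint would pass 70% of its speed; a pose out of reach is approached as far as the arm can. A call with a gripper value outside its range is refused whole. "grip" is the finger opening in cm, from 0 to 8.54, set as the call begins (left out, the last holds). The fingers move at their own pace and stop on an object; "force" is the grip in N (left out, the last holds). Time passes only in rows, so rows that repeat a pose let the fingers close. It gives the time, the measured TCP pose, the force, the opening and the grip force at its end, in the units of the state.
- get_obs(): the state, without advancing time (a new reading comes with each control period).
- camera(name): name is "scene" or "side" or "wrist"; returns a dict with "color" (480x640x3 uint8, blue, green, red), "z_map" (480x640 float32, m along the optical axis (not along the pixel's ray), 0 where there is no reading), "fx", "fy", "cx", "cy" (pixels), "view" (4x4, takes a point from world to camera coordinates); the wrist camera has in their place "T_tool_cam" (4x4, takes a point from camera to tool coordinates, whose origin is the TCP and whose axes are the flange's). Camera axes: x right, y up, looking along -z (the intrinsics and any distortion apply to the point x, -y, -z); pixel columns grow to the right and rows downward; lengths in m; the calibration is good to about 2 mm. A picture is of the moment at which its call begins: read the wrist's pose just before it.
- hand_in(): hands the job in; it is judged then, once.
The state is a dict: "time": time; "joints": joint angles; "qvel": joint speeds; "tau": joint torques, N m; "ee_pos": TCP position; "tcp_rot": TCP orientation; "force": force on the tool from outside, world axes, zero at the start; "torque": the same for the moment, N m; "finger_gap": opening from 0.0 (shut) to 1.0 (fully open); "finger_force": force on a finger pad.
Only numpy, scipy, OpenCV 4.12 (cv2) and the standard library are available. Lean on these libraries where they do the work, as an engineer would, in place of code of your own. Each camera call takes 0.05 s, during which the arm holds its last target. There are 200 camera calls.

TASK

Press the orange sample-port hatch down once with a fingertip, right in until its push-push latch lets go, then draw back and let the hatch pop up by itself. Stay clear of it for two seconds or so to make sure that it stays open. Do not force it, do not push it shut again, leave the blue hatch shut, and leave the vials, glassware and caps standing where they are.

Things in the scene. Friction and masses are not known exactly. Their poses are not given: they have to be found in the camera images.
- orange_unit: Dispenser with the orange hatch: fixed stainless box 200 x 200 x 100 mm, keypad on its -x side. Origin: centre of its underside; deck at z = +100 mm. The port, centred at x = 0, y = +45 mm, lies under the orange hatch, a plate 100 (x) x 90 (y) x 8 mm, its underside 7 mm above the deck. The gold-capped vial stands on the -y half. Yaw varies by +-20 deg. Open this one.
- orange_pad (a point): Centre of the top of the white dot (28 mm across) on the orange hatch, the place to press: 80 mm from the hinge, 20 mm from the free edge, 117 mm above the table when shut; moves with the hatch. Press straight down: it yields from 1.6 N and meets its stop 6 mm down at some 3 N. The latch frees past 5 mm, and the hatch rises as the finger goes; a shorter press leaves it latched and may be repeated.
- orange_hatch (a joint): Orange hatch, rad: 0 = shut and latched, positive = open (stop at 0.62), negative = pressed in (stop at -0.074, 6 mm down at the dot). It hinges along the unit's y; the free edge, on the unit's -x side, rises as it opens. Freed, a spring lifts it to its open stop in half a second, the dot rising 46 mm, and holds it there (0.9 N at the dot).
- orange_striker (a joint): Pin under the orange hatch that runs in the latch's cam, out of sight. Sideways place in m along the unit's y: 0 = held in the latch; above +0.006 = pressed through, free to leave; about -0.005 = hatch open; below -0.007 = the open hatch is being pushed back into the latch. Needs no handling.
- blue_unit: Dispenser with the blue hatch: fixed stainless box 200 x 200 x 100 mm, keypad on its -x side. Origin: centre of its underside; deck at z = +100 mm. The port, centred at x = 0, y = +45 mm, lies under the blue hatch, a plate 100 (x) x 90 (y) x 8 mm, its underside 7 mm above the deck. The black-capped vial stands on the -y half. Yaw varies by +-20 deg. Leave shut. Sides may swap.
- blue_pad (a point): Centre of the white dot on the blue hatch, as on the orange one. Not to be pressed.
- blue_hatch (a joint): Blue hatch, rad: 0 = shut and latched, positive = open (stop at 0.62), negative = pressed in (stop at -0.074, 6 mm down at the dot). It hinges along the unit's y; the free edge, on the unit's -x side, rises as it opens. It stays at 0.
- gold_vial: Loose glass vial with a brass cap, 25 mm across, 55 mm high, standing on the deck of the orange unit beside the hatch. Origin at the centre of its foot. Leave alone.
- black_vial: Loose glass vial with a black cap, 25 mm across, 55 mm high, standing on the deck of the blue unit. Origin at the centre of its foot. Leave alone.
- beaker: Loose empty glass beaker, 64 mm across, 85 mm high, on the table in front of the units. Origin at the centre of its foot. Leave alone.
- amber_bottle: Loose amber bottle with a white cap, 80 mm across, 170 mm high, beyond the units. Origin at the centre of its foot. Leave alone.
- flask: Loose conical glass flask, 84 mm across, 123 mm high, beyond the units. Origin at the centre of its foot. Leave alone.
- pump_cap: Loose black pump cap, a cylinder 22 mm across, 34 mm high, standing at the left of the table. Origin at the centre of its foot. Leave alone.
- rack_vial: Loose glass vial with a steel cap, 25 mm across, 55 mm high, standing 20 mm deep in a clear vial rack (130 x 180 x 30 mm) at the left. Origin at the centre of its foot. Leave alone.

How it is judged:
By the outcome, as a careful person would: the job done as asked, in the order asked, and still so for the second after the job is handed in, with the robot touching nothing.
It also fails if it takes over 40 s, if anything falls off the work surface, if the arm or the gripper's body presses on something with over 40 N, if the wrist force passes 120 N, or if a joint passes its speed limit or range.

## Working session

There is one attempt and no reset: what is moved stays moved. The work goes in short steps, Python scripts to look and compute and a tool call to move; the robot and the scene stay as the last step left them, time stands still between calls to the robot, and variables do not carry over. Pictures are saved under pics/ and viewed, at most 10 in all, crops included, and the job is handed in when it is done.

Besides the shell and the picture viewer there is one more tool, called after "Request:" as a command line: name --argument value ..., lists and objects as JSON in quotes. move_arm: Moves the arm, as the interface text tells. Its arguments: {"type":"object","properties":{"plan":{"type":"array","items":{"type":"object","properties":{"tx":{"type":"number"},"ty":{"type":"number"},"tz":{"type":"number"},"twist":{"type":"number"}}}},"grip":{"type":"number"},"force":{"type":"number"}},"required":["plan"]}

```bash
mkdir -p pics
cat > h.py <<'E'
from rig import *
import numpy as np, cv2
def pts(c):
    v,u=np.mgrid[0:480,0:640]; z=c["z_map"]
    P=np.stack([(u-c["cx"])/c["fx"]*z,-(v-c["cy"])/c["fy"]*z,-z],-1)
    T=np.linalg.inv(c["view"]); return P@T[:3,:3].T+T[:3,3]
E
python3 - <<'E'
from h import *
o=get_obs(); print({k:np.round(v,3) for k,v in o.items()})
for n in("scene","side"):
    c=camera(n); cv2.imwrite(f"pics/{n}0.png",c["color"]); print([k for k in c])
    hsv=cv2.cvtColor(c["color"],cv2.COLOR_BGR2HSV); P=pts(c)
    for nm,lo,hi in(("orange",(8,150,120),(22,255,255)),("blue",(95,130,80),(125,255,255))):
        m=cv2.inRange(hsv,lo,hi)>0; m&=c["z_map"]>0; q=P[m]; q=q[(abs(q[:,2]-.115)<.012)]
        print(n,nm,m.sum(),len(q),q.mean(0) if len(q) else 0)
E
```

```text
{'time': np.float64(0.0), 'joints': array([-0.218,  0.105,  0.096,  1.564, -0.   ,  1.353]), 'qvel': array([-0.001, -0.001, -0.   , -0.   , -0.001,  0.001]), 'tau': array([ 1.0000e-03, -5.5693e+01,  5.0364e+01,  1.7000e-02, -0.0000e+00,
       -0.0000e+00]), 'ee_pos': array([0.6  , 0.   , 0.231]), 'tcp_rot': array([-2.221e+00, -2.221e+00,  1.000e-03]), 'force': array([ 0.406, -0.396, -0.228]), 'torque': array([-0.05 , -0.007,  0.007]), 'finger_force': np.float64(0.0), 'finger_gap': np.float64(0.998)}
['color', 'z_map', 'fx', 'fy', 'cx', 'cy', 'view']
scene orange 1082 1062 [0.58909894 0.25499614 0.11527529]
scene blue 662 626 [ 0.55065278 -0.15431026  0.11480995]
['color', 'z_map', 'fx', 'fy', 'cx', 'cy', 'view']
side orange 1330 1313 [0.58664322 0.25668238 0.11538664]
side blue 608 594 [ 0.5416469  -0.14687745  0.11522451]
```

View pics/scene0.png

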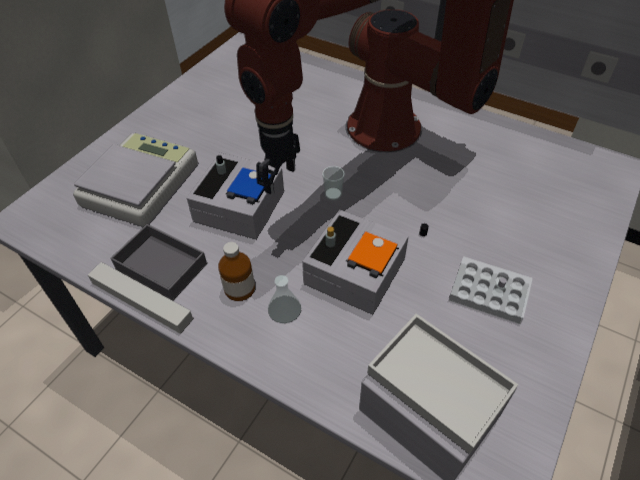

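View pics/side0.png

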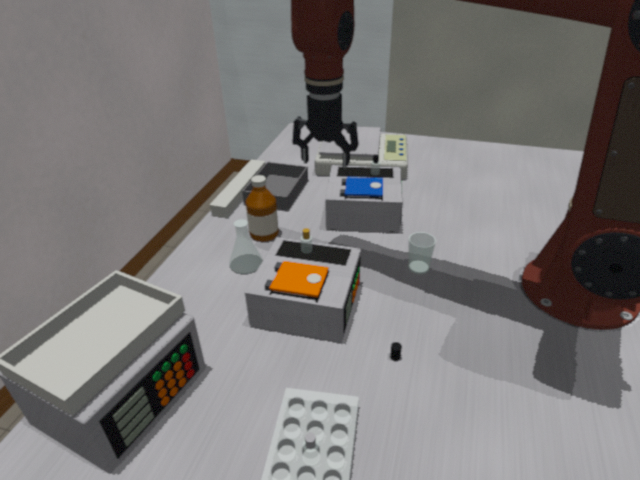

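The scene view shows the orange hatch at about (374,252) with its dot at (378,243). The side view shows the dot at (314,279). The gold vial is behind and to the right of it, about 10 cm away.

```bash
cat >> h.py <<'E'
def dot(c,P,seed=None):
    hsv=cv2.cvtColor(c["color"],cv2.COLOR_BGR2HSV)
    o=cv2.inRange(hsv,(5,140,90),(24,255,255)); zz=P[...,2]
    o[(abs(zz-.115)>.012)]=0
    n,l,s,_=cv2.connectedComponentsWithStats(o); k=1+np.argmax(s[1:,4]); o=(l==k).astype(np.uint8)
    h=cv2.convexHull(cv2.findNonZero(o)); hm=np.zeros_like(o); cv2.fillConvexPoly(hm,h,1)
    w=((hsv[...,1]<90)&(hsv[...,2]>120)&(hm>0)).astype(np.uint8)
    n,l,s,_=cv2.connectedComponentsWithStats(w); k=1+np.argmax(s[1:,4])
    q=P[hm>0][:,:2]; q=q[np.isfinite(q).all(1)]
    r=cv2.minAreaRect(q.astype(np.float32)*1000)
    return np.median(P[l==k],0),P[l==k].mean(0),s[k,4],r
E
python3 - <<'E'
from h import *
for n in("scene","side"):
    c=camera(n); print(n,dot(c,pts(c)))
E
```

```text
scene (array([0.55470174, 0.25308317, 0.11748917]), array([0.56532807, 0.25678626, 0.13100046]), np.int32(76), ((958.6549072265625, 384.19671630859375), (910.5224609375, 111.20658874511719), 19.235795974731445))
side (array([0.55518866, 0.25182557, 0.11766824]), array([0.55257114, 0.2583134 , 0.12361067]), np.int32(101), ((490.87335205078125, 578.082763671875), (116.21122741699219, 817.8853149414062), 16.381216049194336))
```

Request:
move_arm --plan '[{"tx":4,"ty":-0.7,"tz":0},{"tx":8,"ty":-1.4,"tz":0},{"tx":12,"ty":-2.1,"tz":0},{"tx":16,"ty":-2.8,"tz":0},{"tx":20,"ty":-3.5,"tz":0},{"tx":24,"ty":-4.3,"tz":0},{"tx":25.2,"ty":-4.5,"tz":1},{"tx":25.2,"ty":-4.5,"tz":3},{"tx":25.2,"ty":-4.5,"tz":4},{"tx":25.2,"ty":-4.5,"tz":4}]' --grip 0

```text
validation failed for argument at $.pl...
```

Run:
```python
from h import *
from scipy.spatial.transform import Rotation as R
o=get_obs(); c=camera("wrist"); print({k:np.round(o[k],4) for k in("time","ee_pos","tcp_rot","force","finger_gap")})
T=np.eye(4);T[:3,:3]=R.from_rotvec(o["tcp_rot"]).as_matrix();T[:3,3]=o["ee_pos"]
c["view"]=np.linalg.inv(T@c["T_tool_cam"])
cv2.imwrite("pics/w1.png",c["color"])
c2=camera("side"); cv2.imwrite("pics/s1.png",cv2.resize(c2["color"][180:380,200:440],None,fx=3,fy=3))
print(c["T_tool_cam"]); print(dot(c,pts(c)))
```

```text
{'time': np.float64(0.2), 'ee_pos': array([5.998e-01, 1.000e-04, 2.308e-01]), 'tcp_rot': array([-2.2209e+00, -2.2210e+00,  6.0000e-04]), 'force': array([-0.3232, -0.3823, -0.1775]), 'finger_gap': np.float64(1.005)}
[[-2.85764855e-05  9.60316764e-01  2.78911655e-01  7.03256719e-02]
 [ 9.99999789e-01 -1.53519585e-04  6.31038207e-04  6.51650986e-04]
 [ 6.48814970e-04  2.78911614e-01 -9.60316558e-01 -1.42320054e-01]
 [ 0.00000000e+00  0.00000000e+00  0.00000000e+00  1.00000000e+00]]Traceback (most recent call last):
  File "<stdin>", line 8, in <module>
  File "h.py", line 14, in dot
    n,l,s,_=cv2.connectedComponentsWithStats(w); k=1+np.argmax(s[1:,4])
                                                     ~~~~~~~~~^^^^^^^^^
    return _wrapfunc(a, 'argmax', axis=axis, out=out, **kwds)
    return bound(*args, **kwds)
ValueError: attempt to get argmax of an empty sequence
```

View pics/w1.png

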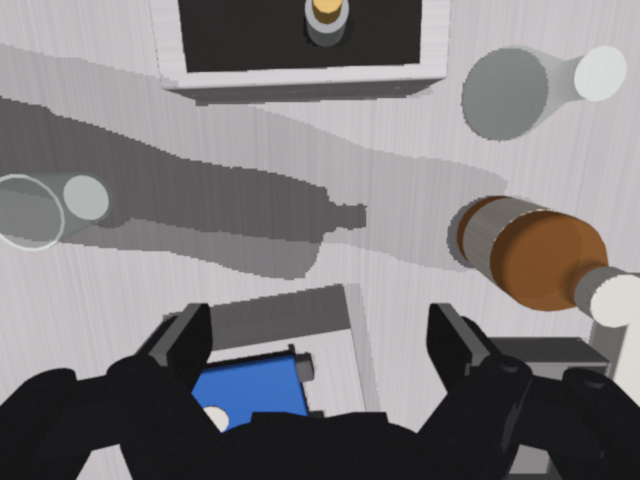

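View pics/s1.png

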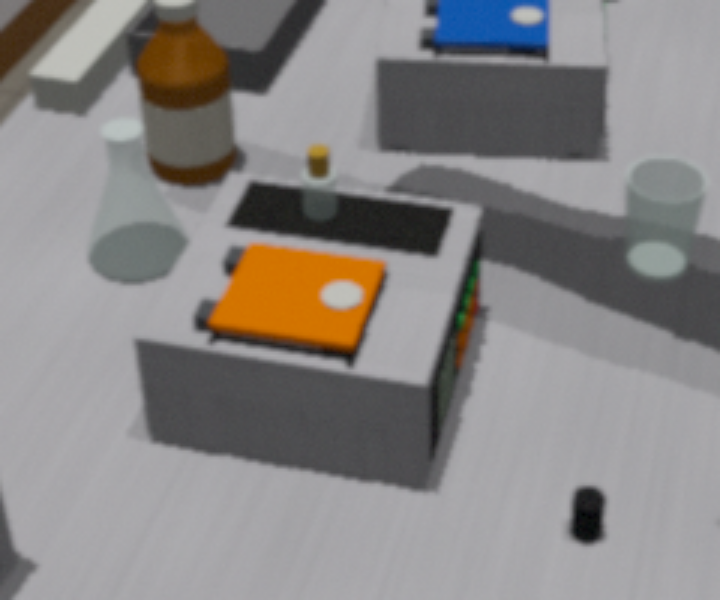

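The arm hasn't moved because the call failed validation. The wrist view shows the gold vial at (328,15) and the blue hatch at (255,390). The side crop shows the orange dot at (342,295), with nothing in the way. I'll retry with every key given.

Request:
move_arm --plan '[{"tx":4,"ty":-0.7,"tz":0,"twist":0},{"tx":8,"ty":-1.4,"tz":0,"twist":0},{"tx":12,"ty":-2.1,"tz":0,"twist":0},{"tx":16,"ty":-2.8,"tz":0,"twist":0},{"tx":20,"ty":-3.5,"tz":0,"twist":0},{"tx":24,"ty":-4.3,"tz":0,"twist":0},{"tx":25.2,"ty":-4.5,"tz":1,"twist":0},{"tx":25.2,"ty":-4.5,"tz":3,"twist":0},{"tx":25.2,"ty":-4.5,"tz":4,"twist":0},{"tx":25.2,"ty":-4.5,"tz":4,"twist":0}]' --grip 0

```text
time: 1.3
ee_pos: [0.5542, 0.2513, 0.1892]
tcp_rot: [-2.221, -2.22, 0.004]
force: [-0.6, 0.1, -0.3]
finger_gap: -0.001
finger_force: 0.0
```

Run:
```python
from h import *
from scipy.spatial.transform import Rotation as R
o=get_obs(); c=camera("wrist"); print({k:np.round(o[k],4) for k in("time","ee_pos","tcp_rot","force","finger_gap")})
T=np.eye(4);T[:3,:3]=R.from_rotvec(o["tcp_rot"]).as_matrix();T[:3,3]=o["ee_pos"]
c["view"]=np.linalg.inv(T@c["T_tool_cam"])
cv2.imwrite("pics/w2.png",c["color"])
try: print(dot(c,pts(c))[:3])
except Exception as e: print(e)
c2=camera("side"); cv2.imwrite("pics/s2.png",cv2.resize(c2["color"][180:340,200:400],None,fx=3,fy=3))
```

```text
{'time': np.float64(1.3), 'ee_pos': array([0.5542, 0.2513, 0.1892]), 'tcp_rot': array([-2.2209, -2.2197,  0.0043]), 'force': array([-0.5521,  0.1441, -0.3393]), 'finger_gap': np.float64(-0.0006)}
(array([0.63882187, 0.25305619, 0.09953036]), array([0.63889376, 0.25227668, 0.0995075 ]), np.int32(71))
```

View pics/w2.png

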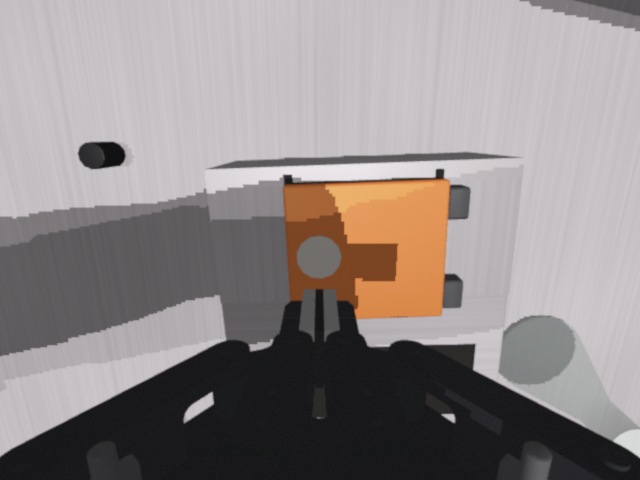

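View pics/s2.png

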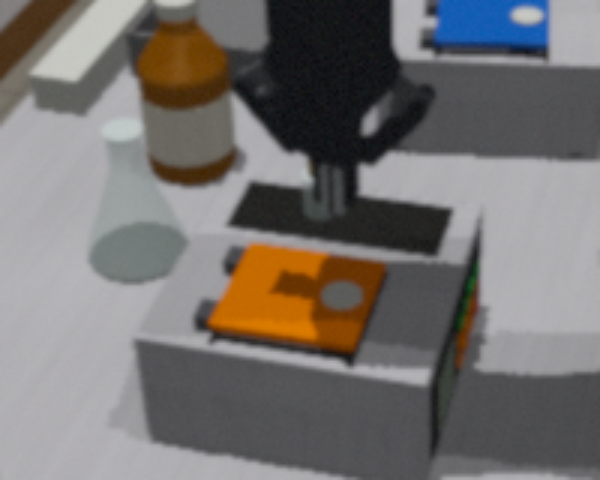

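The wrist view shows the dot at (319,257), dead ahead of the shut fingers. The hatch is almost square to the tool. I'll cast that pixel onto z = 0.117.

Run:
```python
from h import *
from scipy.spatial.transform import Rotation as R
o=get_obs(); c=camera("wrist")
T=np.eye(4);T[:3,:3]=R.from_rotvec(o["tcp_rot"]).as_matrix();T[:3,3]=o["ee_pos"];T=T@c["T_tool_cam"]
d=T[:3,:3]@[(319-c["cx"])/c["fx"],-(257-c["cy"])/c["fy"],-1]; s=(.117-T[2,3])/d[2]
print(T[:3,3]+s*d,c["z_map"][257,319],s,o["ee_pos"])
```

```text
[0.55574701 0.24944965 0.117     ] 0.22897601 0.22839032952453112 [0.55518938 0.2513185  0.19154334]
```

The wrist and fixed cameras agree to within 2 mm, and the TCP is over the dot. I'll go down to just above it.

Request:
move_arm --plan '[{"tx":0,"ty":0,"tz":2,"twist":0},{"tx":0,"ty":0,"tz":4,"twist":0},{"tx":0,"ty":0,"tz":5.5,"twist":0},{"tx":0,"ty":0,"tz":6.5,"twist":0},{"tx":0,"ty":0,"tz":7,"twist":0},{"tx":0,"ty":0,"tz":7,"twist":0},{"tx":0,"ty":0,"tz":7,"twist":0}]'

```text
time: 2.15
ee_pos: [0.5554, 0.2521, 0.1221]
tcp_rot: [2.221, 2.221, 0.001]
force: [-0.4, -0.1, -0.0]
finger_gap: 0.002
finger_force: 0.0
```

Request:
move_arm --plan '[{"tx":0,"ty":0,"tz":0.2,"twist":0},{"tx":0,"ty":0,"tz":0.4,"twist":0},{"tx":0,"ty":0,"tz":0.5,"twist":0},{"tx":0,"ty":0,"tz":0.6,"twist":0},{"tx":0,"ty":0,"tz":0.6,"twist":0}]'

```text
time: 2.65
ee_pos: [0.5551, 0.2521, 0.1154]
tcp_rot: [2.221, 2.221, 0.0]
force: [-0.0, -0.2, 0.6]
finger_gap: 0.004
finger_force: 0.9
```

Request:
move_arm --plan '[{"tx":0,"ty":0,"tz":0.1,"twist":0},{"tx":0,"ty":0,"tz":0.2,"twist":0},{"tx":0,"ty":0,"tz":0.2,"twist":0},{"tx":0,"ty":0,"tz":0.2,"twist":0}]'

```text
time: 3.05
ee_pos: [0.555, 0.252, 0.1133]
tcp_rot: [-2.221, -2.221, 0.0]
force: [-1.3, 0.3, 2.7]
finger_gap: -0.006
finger_force: 1.2
```

Request:
move_arm --plan '[{"tx":0,"ty":0,"tz":0.1,"twist":0},{"tx":0,"ty":0,"tz":0.15,"twist":0},{"tx":0,"ty":0,"tz":0.15,"twist":0}]'

```text
time: 3.35
ee_pos: [0.5549, 0.252, 0.1117]
tcp_rot: [-2.221, -2.221, 0.0]
force: [-2.2, 0.7, 3.0]
finger_gap: -0.002
finger_force: 1.2
```

```bash
python3 -c "
from h import *
for i in range(4): o=get_obs(); print(o['ee_pos'],o['force']); camera('side')"
```

```text
[0.5548862  0.25203895 0.11166034] [-2.23717605  0.72164756  2.97960258]
[0.55490691 0.25202709 0.11168373] [-1.79341614  1.93130015  2.09688194]
[0.55489535 0.25201976 0.11168028] [-1.14228557  1.19479133  1.93978623]
[0.55491307 0.25203783 0.11167135] [-2.16836499  1.08877044  2.13342711]
```

Request:
move_arm --plan '[{"tx":0,"ty":0,"tz":0.05,"twist":0},{"tx":0,"ty":0,"tz":0.08,"twist":0},{"tx":0,"ty":0,"tz":0.08,"twist":0},{"tx":0,"ty":0,"tz":0.08,"twist":0}]'

```text
time: 3.95
ee_pos: [0.555, 0.252, 0.1115]
tcp_rot: [2.221, 2.221, 0.0]
force: [-3.3, 0.5, 5.9]
finger_gap: 0.001
finger_force: 3.2
```

```bash
python3 -c "
from h import *
for i in range(3): o=get_obs(); print(o['ee_pos'],o['force']); camera('side')"
```

```text
[0.55501935 0.25202498 0.11152773] [-3.31422458  0.46843992  5.8940224 ]
[0.55501891 0.25204214 0.11151449] [-4.12440321  1.37064825  5.787688  ]
[0.55503527 0.25204644 0.11151887] [-3.66428045 -0.12365391  5.66817274]
```

The force has gone from about 2 to 5.8 N with no further travel, so the hatch is on its stop. I'll draw back straight up.

Request:
move_arm --plan '[{"tx":0,"ty":0,"tz":-1,"twist":0},{"tx":0,"ty":0,"tz":-3,"twist":0},{"tx":0,"ty":0,"tz":-6,"twist":0},{"tx":0,"ty":0,"tz":-9,"twist":0},{"tx":0,"ty":0,"tz":-11,"twist":0},{"tx":0,"ty":0,"tz":-12,"twist":0},{"tx":0,"ty":0,"tz":-12,"twist":0},{"tx":0,"ty":0,"tz":-12,"twist":0},{"tx":0,"ty":0,"tz":-12,"twist":0},{"tx":0,"ty":0,"tz":-12,"twist":0}]'

```text
time: 5.1
ee_pos: [0.5545, 0.2519, 0.2297]
tcp_rot: [-2.221, -2.221, 0.003]
force: [0.3, 0.8, -1.4]
finger_gap: -0.001
finger_force: 0.0
```

Request:
move_arm --plan '[{"tx":0,"ty":0,"tz":0,"twist":0},{"tx":0,"ty":0,"tz":0,"twist":0},{"tx":0,"ty":0,"tz":0,"twist":0},{"tx":0,"ty":0,"tz":0,"twist":0},{"tx":0,"ty":0,"tz":0,"twist":0},{"tx":0,"ty":0,"tz":0,"twist":0},{"tx":0,"ty":0,"tz":0,"twist":0},{"tx":0,"ty":0,"tz":0,"twist":0},{"tx":0,"ty":0,"tz":0,"twist":0},{"tx":0,"ty":0,"tz":0,"twist":0}]'

```text
time: 6.1
ee_pos: [0.5551, 0.252, 0.231]
tcp_rot: [2.221, 2.221, 0.0]
force: [-0.3, 1.0, -0.6]
finger_gap: -0.0
finger_force: 0.0
```

Request:
move_arm --plan '[{"tx":0,"ty":0,"tz":0,"twist":0},{"tx":0,"ty":0,"tz":0,"twist":0},{"tx":0,"ty":0,"tz":0,"twist":0},{"tx":0,"ty":0,"tz":0,"twist":0},{"tx":0,"ty":0,"tz":0,"twist":0},{"tx":0,"ty":0,"tz":0,"twist":0},{"tx":0,"ty":0,"tz":0,"twist":0},{"tx":0,"ty":0,"tz":0,"twist":0},{"tx":0,"ty":0,"tz":0,"twist":0},{"tx":0,"ty":0,"tz":0,"twist":0}]'

```text
time: 7.1
ee_pos: [0.555, 0.252, 0.231]
tcp_rot: [2.221, 2.221, 0.0]
force: [0.1, 0.3, -0.4]
finger_gap: 0.004
finger_force: 0.0
```

Run:
```python
from h import *
c2=camera("side"); cv2.imwrite("pics/s3.png",cv2.resize(c2["color"][140:380,180:440],None,fx=2.5,fy=2.5))
```

```text
(no output)
```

View pics/s3.png

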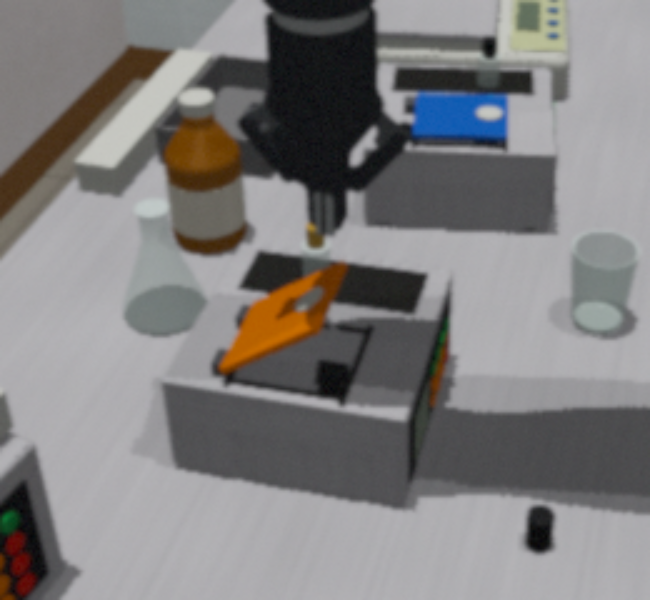

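The orange hatch is wide open, at about (285,320), and the fingers are well above it. The blue hatch is shut at (460,118), and the vials and glassware are standing where they were. The arm has stayed clear for more than 2 s, so I'm handing in.

```bash
python3 -c "
from rig import *
print(hand_in())"
```

```text
the job is handed in; nothing more can be done
None
```

The orange hatch was pressed once to its stop, popped open by itself and was still open after 2 s clear; the blue hatch stayed shut, nothing else in the final view had moved, and the job is handed in.

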